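# Empty a picking bin and hold it over the counting scale for zeroing

### The job

I want to tare this picking bin on the counting scale, but two dowel pins are still in it: lift the bin, tip it front-down (about 45 degrees) over the small open carton standing between the bin and the scale so that both pins roll out into it, and bring it level again. Then carry it over the things in between and hold it level and still just above the cradle on the scale pan, about a finger's breadth (15 mm) above the rails, its open front to the display side and lined up so that it would drop straight in. Finish still holding it there: I zero the scale first, so nothing may ever touch the scale; leave the carton standing and do not shift the spray can, the round tin beside it or the cube-shaped box.

Things in the scene. Friction and masses are not known exactly. Their poses are not given: they have to be found in the camera images.
- bin: open grey plastic picking bin, 112 long (x) x 64 wide (y) x 50 mm high, walls 3 mm, 0.16 kg (+-35 %), loose. Origin: centre of underside; z up; the open, low front looks to -x. Floor flat behind x = -20 mm; in front of that a ramp rises at 10 degrees to the front lip: pins stay in when level and roll out when the front is tipped clearly down (at 45 degrees within about 1 s)
- bin_grip (a point): where to take the bin from above, across its width (along its y): 15 mm behind its origin (x = +15 mm), 32 mm above its underside. The side walls are plain, upright, parallel, 64 mm over the outside, full height (50 mm) from x = -10 to +56 mm and slope down to 24 mm at the front. Axes as the bin's
- bin_lip (a point): middle of the bin's front lip, over which the pins roll: 56 mm in front of the bin's origin (x = -56 mm) and 9.5 mm above its underside
- pin0_center (a point): centre of a loose plain steel dowel pin, 16 mm diameter, 46 mm long (its x axis), 72 g; lies across the bin on its floor
- pin1_center (a point): centre of a second, equal dowel pin; lies behind the first in the bin. Should one catch, tip the bin back and down again
- carton: small open off-white (greyish) cardboard carton, between bin and scale, loose, 0.12 kg, upright; origin at its underside, z up. Its upright walls enclose (inside) x = -34 to +41 mm and y = -43 to +47 mm of its frame and end 105 mm above the table; above them short flaps flare outwards up to 135 mm (109 x 130 mm overall); the flaps are not solid
- scale: white counting scale, fixed on the table, about 240 mm deep (x) and 170 mm wide (y). Origin on the table under its middle, z up. A sloping panel with display and keys is at its front (-x); an aluminium cradle for the bin is fastened on the square steel pan (top 41 mm above the table). Nothing may touch it
- cradle (a point): centre of the cradle at the height of its rail tops (54 mm above the table); x from its open front (display side) to its back rail, y left, z up. Three-sided guide: side rails 76 mm apart inside, back rail 60 mm behind the centre, 13 mm high. The bin belongs with its origin over this point and its x axis along this x axis
- spray_can: upright aerosol can, 52 mm diameter, 151 mm tall, loose; stands between carton and scale; origin at its underside
- round_tin: closed round tin, 74 mm diameter, 50 mm high, loose; stands between carton and scale; origin at its underside
- cube_box: closed cube-shaped cardboard box, 70 x 62 x 68 mm, loose; stands beyond the carton and the bin as seen from the robot; origin at its underside

How it is judged (in metres and radians):
On the way, in this order (a step that is already met when the one before it is completed fails the run):
1. the bin is in the air over the carton with its front tipped down, before the pins leave it (angle between bin's own z axis and vertical above 0.2 rad and horizontal distance between bin_lip and carton below 0.08 m and z of bin_lip in the frame of carton above 0.08 m).
2. both pins are inside the carton (x of pin0_center in the frame of carton between -0.04 and 0.047 m and y of pin0_center in the frame of carton between -0.049 and 0.053 m and z of pin0_center in the frame of carton between 0 and 0.09 m and x of pin1_center in the frame of carton between -0.04 and 0.047 m and y of pin1_center in the frame of carton between -0.049 and 0.053 m and z of pin1_center in the frame of carton between 0 and 0.09 m), for 0.2 s.
At the end, for the whole second after the job is handed in: Fingers hold the bin (over 2 N) still and level (6 deg), underside 3 to 35 mm above the cradle rails, origin within 7 mm sideways and 10 mm lengthways of the cradle centre, length aligned within 6 deg, front to the display; nothing touches the scale; both pins in the upright carton (all of step 2 and x of bin in the frame of cradle between -0.01 and 0.01 m and y of bin in the frame of cradle between -0.007 and 0.007 m and z of bin in the frame of cradle between 0.003 and 0.035 m and angle between the x axis of bin and the x axis of cradle, either way round below 0.1 rad and x of bin_lip in the frame of cradle below -0.03 m and angle between each of bin, carton's own z axis and vertical below 0.1 rad and linear speed of bin below 0.02 m/s and contact force between the fingers and bin above 2 N and contact force between scale and anything else below 0.2 N); the arm keeps its last pose, push and grip.
It fails at once if something touches the scale (contact force between scale and anything else above 0.3 N).
It fails at once if the spray can, the round tin or the cube-shaped box is shifted by more than 20 mm (distance of any of spray_can, round_tin, cube_box from where it was at the start of the episode above 0.02 m).
It fails at once if the carton is knocked over (angle between carton's own z axis and vertical above 0.6 rad).
It also fails if it takes over 51 s, if anything falls off the work surface, if the arm or the gripper's body presses on something with over 40 N, if the wrist force passes 120 N, or if a joint passes its speed limit or range.

### The arm

A 7-joint arm with a two-finger parallel gripper is mounted at the origin on a cart in front of the work surface, level with it; the furniture and walls round the work are solid. World frame = base frame: x ahead of the robot, y to its left, z up, the work surface at z = 0. Lengths are in mm, angles in rad, forces in N, time in s.
With the tool pointing down it reaches from about 400 to 875 mm from the base axis. Payload 4.4 kg.
Tool frame: the origin (TCP) lies midway between the tips of the shut fingers; the grasp point (between the pads) lies 19 mm behind it; z points along the fingers, y is the line along which they close (so a half turn about z gives the same grasp; the last joint's range is limited). The gripper opens to 85 mm and grips with 20 to 120 N. Pads are 22 mm wide; open, the fingers measure 114 mm over their backs; the gripper's body (76 mm by 85 mm) begins 54 mm behind the grasp point. The pads swing forward as they close: fully open they stand 13 mm farther back than shut.
Start: joints at [1.2, 0.628, 0.038, 1.517, -0.027, 0.996, -0.02], TCP at [195.094, -620.045, 231.313] pointing down, gripper open.
Joint ranges: [-3.06, 3.06], [-0.37, 2.12], [-1.25, 1.32], [0.18, 2.47], [-1.1, 4.24], [0.23, 1.98], [-2.94, 2.94]. Speed limits (rad/s): [2.57, 2.57, 3.14, 3.14, 3.14, 3.14, 3.14].

### API

Orientations are given as [roll, pitch, yaw] about the fixed x, y, z axes, in that order (R = Rz(yaw) Ry(pitch) Rx(roll)).
In Python, from cell import ctrl, get_image, get_calibration gives the robot as it stands.
- The arm moves only by the shell command python3 -m creep 'ROWS'. ROWS is JSON, a list of rows, each an object of numbers: "dx", "dy", "dz": the shift along the world's x, y, z normalised to -1 to 1, where 1 is 0.4 m; "rx", "ry", "rz": the turn, a rotation vector about the world's x, y, z normalised to -1 to 1, where 1 is 2 pi rad; "grip": the closure, from -1 (fully open) to 1 (shut). A call has exactly 5 rows; each row is the pose to reach, as a shift and turn from the pose commanded when the call began, turning the shorter way round; what a row does not reach only later rows make up. A row lasts 1/8 s, in which the tool goes at most 62.5 mm and 10.7 degrees, less where a joint would pass 70% of its speed; a pose out of reach is approached as far as the arm can. A call with a number of a shift or a turn outside -1 to 1 is refused whole. A call with a gripper value outside its range is refused whole. The fingers move at their own pace and stop on an object; the grip force is fixed at half the most. Time passes only in rows, so rows that repeat a pose let the fingers close, or fill a call up. It gives the time, the measured TCP pose, the force, the opening and the grip force at its end, in the units of the state.
- ctrl.read_state(): the state, without advancing time (a new reading comes with each control period).
- get_image(name): name is "side" or "top" or "wrist"; returns the picture (480x640x3 uint8, red, green, blue); there is no depth.
- get_calibration(name): a dict with "mtx" (3x3 intrinsics, pixels), "distortion" ([k1, k2, p1, p2, k3] as OpenCV has them; the pictures are not rectified), "world_from_camera" (4x4, takes a point from camera to world coordinates). Camera axes: x right, y down, z forward; pixel columns grow to the right and rows downward; lengths in mm; the calibration is good to about 2 mm. A picture is of the moment at which its call begins: read the wrist's pose just before it. get_calibration takes no time and is no camera call; for the wrist camera it gives the pose at the moment of the call.
- ctrl.finish_job(): hands the job in; it is judged then, once.
The state is a dict: "clock": time; "qpos": joint angles; "qd": joint speeds; "tau": joint torques, N m; "eef_pos": TCP position; "tool_rot": TCP orientation; "force": force on the tool from outside, world axes, zero at the start; "torque": the same for the moment, N m; "width": finger opening in mm; "gripper_force": force on a finger pad.
Only numpy, scipy, OpenCV 4.12 (cv2) and the standard library are available. Lean on these libraries where they do the work, as an engineer would, in place of code of your own. Each camera call takes 0.05 s, during which the arm holds its last target. There are 200 camera calls.

## Working session

There is one attempt and no reset: what is moved stays moved. The work goes in short steps, Python scripts to look and compute and a shell command to move; the robot and the scene stay as the last step left them, time stands still between calls to the robot, and variables do not carry over. Pictures are saved under pics/ and viewed, at most 12 in all, crops included, and the job is handed in when it is done.

```bash
mkdir -p pics; ls; python3 - <<'E'
from cell import ctrl,get_image,get_calibration
import cv2,numpy as np
s=ctrl.read_state();print({k:np.round(v,3).tolist() for k,v in s.items()})
for n in("top","side"):
    im=get_image(n);cv2.imwrite(f"pics/{n}0.png",im[:,:,::-1]);c=get_calibration(n);print(n,np.round(c["mtx"],1).tolist(),c["distortion"],np.round(c["world_from_camera"],3).tolist())
E
```

```text
pics
{'clock': 0.0, 'qpos': [1.2, 0.629, 0.038, 1.518, -0.027, 0.996, -0.02], 'qd': [0.002, 0.001, -0.001, -0.0, -0.0, -0.002, 0.001], 'tau': [-0.0, -56.341, 1.226, -19.345, 0.011, 0.01, 0.0], 'eef_pos': [194.915, -619.423, 230.365], 'tool_rot': [-3.14, -0.0, 0.305], 'force': [0.083, 0.824, -0.279], 'torque': [0.004, -0.014, 0.019], 'gripper_force': 0.0, 'width': 85.603}
top [[594.0, 0.0, 320.1], [0.0, 594.0, 239.0], [0.0, 0.0, 1.0]] [0.01202244 0.         0.         0.         0.        ] [[-0.107, -0.972, 0.21, 311.745], [-0.994, 0.105, -0.018, -13.939], [-0.005, -0.21, -0.978, 1204.164], [0.0, 0.0, 0.0, 1.0]]
side [[550.7, 0.0, 312.0], [0.0, 550.7, 244.4], [0.0, 0.0, 1.0]] [-0.16876741  0.          0.          0.          0.        ] [[0.999, 0.016, -0.044, 620.308], [0.047, -0.333, 0.942, -1108.787], [0.001, -0.943, -0.334, 469.497], [0.0, 0.0, 0.0, 1.0]]
```

View pics/top0.png

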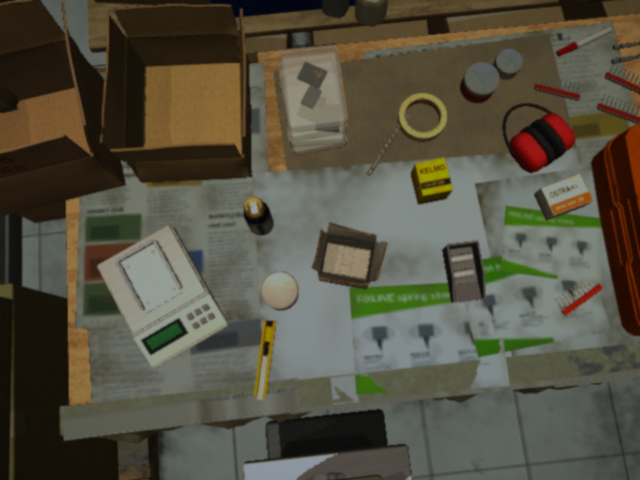

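View pics/side0.png

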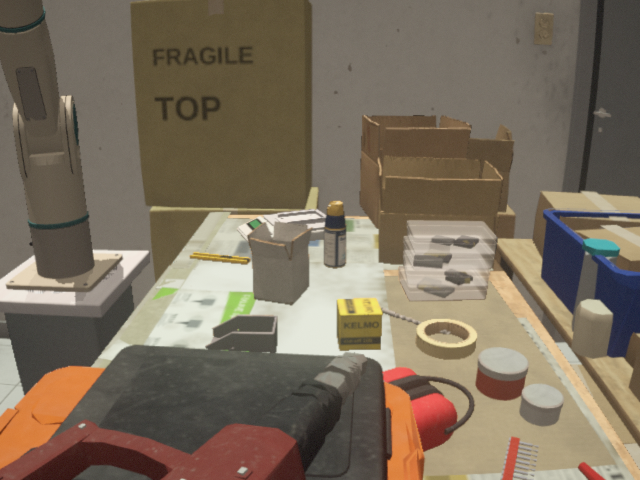

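The top view shows the bin at (463,272) with its front toward the robot, and the carton at (350,257). The can is at (258,213), the tin at (280,291), the cube at (432,180) and the scale at (162,295), with its display toward the robot. I'll enlarge the parts that matter.

```bash
python3 - <<'E'
import cv2,numpy as np
im=cv2.imread("pics/top0.png")
a=cv2.resize(im[235:310,430:500],None,fx=4,fy=4,interpolation=cv2.INTER_CUBIC)
b=cv2.resize(im[217:292,305:395],None,fx=4,fy=4,interpolation=cv2.INTER_CUBIC)
c=cv2.resize(im[235:325,105:205],None,fx=3.3,fy=3.3,interpolation=cv2.INTER_CUBIC)
o=np.zeros((600,660,3),np.uint8)
o[:300,:280]=a;o[:300,290:650]=b;o[303:303+297,:330]=c
o[303:,335:660]=cv2.resize(cv2.imread("pics/side0.png")[200:350,180:345],(325,297))
cv2.imwrite("pics/c0.png",o)
E
```

```text
(no output)
```

View pics/c0.png

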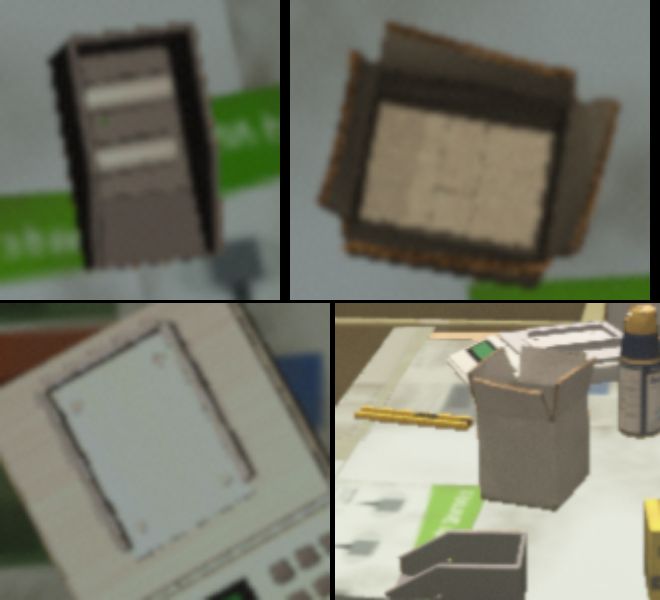

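The enlarged view shows the two pins in the bin. The rear rim corners are near (448,245) and (478,242), and the front lip is at about (452..483, 300). The carton's inner floor corners are (325,242), (371,249), (366,279) and (322,272). The cradle frame corners are (119,263), (156,241), (181,289) and (144,311). Next I'll work out coarse positions.

```bash
cat > h.py <<'E'
import numpy as np,cv2
from scipy.spatial.transform import Rotation as R
from cell import ctrl,get_image,get_calibration
def ray(cal,px,z):
    p=cv2.undistortPoints(np.array(px,float).reshape(-1,1,2),np.array(cal["mtx"]),np.array(cal["distortion"])).reshape(-1,2)
    T=np.array(cal["world_from_camera"]);d=np.c_[p,np.ones(len(p))]@T[:3,:3].T
    z=np.broadcast_to(z,len(p)).astype(float)
    return T[:3,3]+d*((z-T[2,3])/d[:,2])[:,None]
def rows(poses):  # poses: list of (xyz mm, rpy) from the measured pose now
    s=ctrl.read_state();p0=np.array(s["eef_pos"]);r0=R.from_euler("xyz",s["tool_rot"])
    print("now",p0.round(1),np.round(s["tool_rot"],3))
    for p,e in poses:
        r=(e if isinstance(e,R) else R.from_euler("xyz",e))*r0.inv()
        print(np.round((np.array(p)-p0)/400,4),np.round(r.as_rotvec()/(2*np.pi),4))
E
python3 - <<'E'
from h import *
c=get_calibration("top")
P=lambda n,px,z:print(n,ray(c,px,z)[:,:2].round(0).tolist())
P("bin rear",[(448,245.5),(478,241.8)],50)
P("bin lip",[(452,302),(483,299)],[9.5,9.5])
P("carton floor",[(325,242),(371,249.5),(366,279.5),(322.5,272.5)],2)
P("carton fold105",[(328,237),(375,242)],105)
P("cradle",[(118.6,262.9),(156.5,240.8),(180.8,288.6),(144.4,310.8)],54)
P("tin top",[(280,289)],50);P("can top",[(254,203)],151)
print(ctrl.read_state()["qpos"])
E
```

```text
bin rear [[519.0, -285.0], [520.0, -345.0]]
bin lip [[411.0, -285.0], [410.0, -348.0]]
carton floor [[562.0, -45.0], [536.0, -138.0], [475.0, -120.0], [499.0, -33.0]]
carton fold105 [[550.0, -49.0], [530.0, -137.0]]
cradle [[553.0, 364.0], [590.0, 288.0], [489.0, 245.0], [454.0, 317.0]]
tin top [[468.0, 53.0]]
can top [[618.0, 80.0]]
[ 1.20019359  0.62926223  0.03845185  1.51828441 -0.02702773  0.99628579
 -0.01997698]
```

```bash
python3 -m creep '[{"dx":0.2,"dy":0.2,"rz":-0.012,"grip":-1},{"dx":0.3,"dy":0.3,"rz":-0.024,"grip":-1},{"dx":0.4,"dy":0.4,"rz":-0.036,"grip":-1},{"dx":0.5,"dy":0.5,"rz":-0.048,"grip":-1},{"dx":0.6,"dy":0.6,"rz":-0.0485,"grip":-1}]'
python3 - <<'E'
from h import *
rows([((480,-316,200),(np.pi,0,0))])
E
```

```text
now [ 194.9 -619.5  230.5] [-3.14  -0.     0.305]
[ 0.7127  0.7587 -0.0762] [-0.0003 -0.     -0.0485]$[0]: bad value
```

```bash
python3 -m creep '[{"dx":0.2,"dy":0.2,"dz":0,"rx":0,"ry":0,"rz":-0.012,"grip":-1},{"dx":0.3,"dy":0.3,"dz":0,"rx":0,"ry":0,"rz":-0.024,"grip":-1},{"dx":0.4,"dy":0.4,"dz":0,"rx":0,"ry":0,"rz":-0.036,"grip":-1},{"dx":0.5,"dy":0.5,"dz":0,"rx":0,"ry":0,"rz":-0.0485,"grip":-1},{"dx":0.6,"dy":0.6,"dz":0,"rx":0,"ry":0,"rz":-0.0485,"grip":-1}]'
python3 - <<'E'
from h import *
rows([((480,-316,200),(np.pi,0,0))])
E
```

```text
clock: 0.72
eef_pos: [417.2, -397.3, 231.1]
tool_rot: [-3.141, 0.0, -0.001]
force: [0.7, -0.5, -0.2]
width: 85.7
gripper_force: 0.0
now [ 417.2 -397.3  231.1] [-3.141e+00  0.000e+00 -1.000e-03]
[ 0.1571  0.2033 -0.0776] [-0.     -0.0001  0.0001]
```

```bash
python3 -m creep '[{"dx":0.08,"dy":0.1,"dz":-0.04,"rx":0,"ry":0,"rz":0,"grip":-1},{"dx":0.157,"dy":0.203,"dz":-0.078,"rx":0,"ry":0,"rz":0,"grip":-1},{"dx":0.157,"dy":0.203,"dz":-0.078,"rx":0,"ry":0,"rz":0,"grip":-1},{"dx":0.157,"dy":0.203,"dz":-0.078,"rx":0,"ry":0,"rz":0,"grip":-1},{"dx":0.157,"dy":0.203,"dz":-0.078,"rx":0,"ry":0,"rz":0,"grip":-1}]'
python3 - <<'E'
from h import *
rows([((480,-316,200),(np.pi,0,0))])
np.save("wc.npy",get_calibration("wrist"),allow_pickle=True)
im=get_image("wrist");cv2.imwrite("pics/w1.png",im[:,:,::-1])
c=get_calibration("wrist");print(np.round(c["world_from_camera"],2).tolist(),c["mtx"][0][0],c["distortion"])
E
```

```text
clock: 1.35
eef_pos: [477.9, -319.6, 200.4]
tool_rot: [3.14, 0.0, -0.003]
force: [0.7, -0.2, 0.8]
width: 85.4
gripper_force: 0.0
now [ 477.9 -319.6  200.4] [ 3.14e+00  0.00e+00 -3.00e-03]
[ 0.0053  0.009  -0.001 ] [ 0.0002 -0.      0.0004]
[[-0.0, -0.97, -0.26, 542.54], [-1.0, 0.0, 0.0, -318.74], [0.0, 0.26, -0.97, 343.35], [0.0, 0.0, 0.0, 1.0]] 359.1113300915418 [-0.04642555  0.          0.          0.          0.        ]
```

View pics/w1.png

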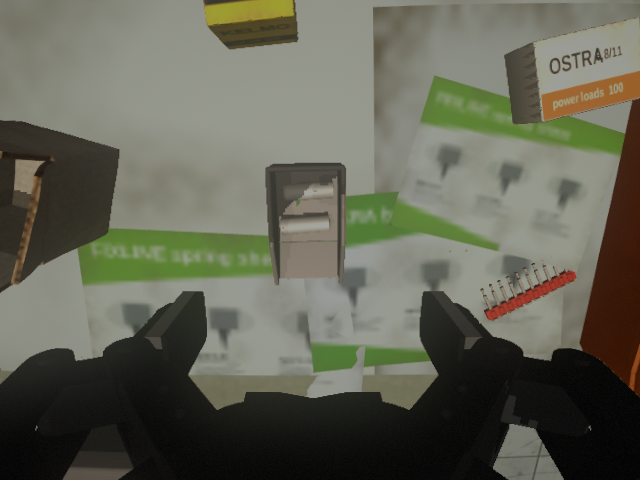

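The wrist view shows the bin with its rear rim corners at (266,165) and (345,164) and its front lip at (277,283) to (343,281). Both pins are inside, and the carton is at the left.

```bash
python3 - <<'E'
from h import *
c=get_calibration("wrist")
P=lambda n,px,z:print(n,ray(c,px,z)[:,:2].round(1).tolist())
im=cv2.imread("pics/w1.png")
cv2.imwrite("pics/w1c.png",cv2.resize(im[155:295,245:365],None,fx=4,fy=4,interpolation=cv2.INTER_CUBIC))
P("rear",[(266,165),(345,164)],50)
P("lip",[(277,283),(343,281)],[9.5,9.5])
P("sidefront",[(275,284),(345,283)],[24,24])
E
```

```text
rear [[523.3, -281.1], [523.9, -344.7]]
lip [[404.7, -282.6], [406.6, -348.5]]
sidefront [[409.7, -282.3], [410.5, -349.2]]
```

View pics/w1c.png

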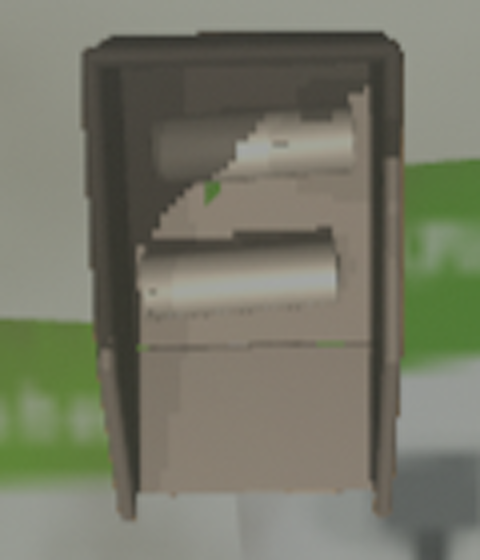

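```bash
python3 - <<'E'
from h import *
rows([((481,-313.7,60),(np.pi,0,0.015)),((481,-313.7,8),(np.pi,0,0.015))])
E
```

```text
now [ 477.9 -319.5  200.4] [ 3.141e+00 -0.000e+00 -3.000e-03]
[ 0.0076  0.0146 -0.3511] [0.0002 0.     0.0028]
[ 0.0076  0.0146 -0.4811] [0.0002 0.     0.0028]
```

```bash
python3 -m creep '[{"dx":0.007,"dy":0.014,"dz":-0.1,"rx":0,"ry":0,"rz":0.003,"grip":-1},{"dx":0.007,"dy":0.014,"dz":-0.2,"rx":0,"ry":0,"rz":0.003,"grip":-1},{"dx":0.007,"dy":0.014,"dz":-0.28,"rx":0,"ry":0,"rz":0.003,"grip":-1},{"dx":0.007,"dy":0.014,"dz":-0.32,"rx":0,"ry":0,"rz":0.003,"grip":-1},{"dx":0.007,"dy":0.014,"dz":-0.32,"rx":0,"ry":0,"rz":0.003,"grip":-1}]'
python3 - <<'E'
from h import *
rows([((481,-313.7,8),(np.pi,0,0.015))])
E
```

```text
clock: 2.02
eef_pos: [481.0, -312.7, 71.6]
tool_rot: [-3.141, 0.001, 0.018]
force: [-0.3, -0.8, 0.8]
width: 85.6
gripper_force: 0.0
now [ 481.  -312.7   71.6] [-3.141e+00  1.000e-03  1.800e-02]
[ 1.00e-04 -2.50e-03 -1.59e-01] [-0.0001 -0.0002 -0.0004]
```

```bash
python3 -m creep '[{"dx":0,"dy":-0.002,"dz":-0.06,"rx":0,"ry":0,"rz":0,"grip":-1},{"dx":0,"dy":-0.002,"dz":-0.12,"rx":0,"ry":0,"rz":0,"grip":-1},{"dx":0,"dy":-0.002,"dz":-0.158,"rx":0,"ry":0,"rz":0,"grip":-1},{"dx":0,"dy":-0.002,"dz":-0.158,"rx":0,"ry":0,"rz":0,"grip":-1},{"dx":0,"dy":-0.002,"dz":-0.158,"rx":0,"ry":0,"rz":0,"grip":-0.6}]'
python3 -m creep '[{"dx":0,"dy":0,"dz":0,"rx":0,"ry":0,"rz":0,"grip":1},{"dx":0,"dy":0,"dz":0,"rx":0,"ry":0,"rz":0,"grip":1},{"dx":0,"dy":0,"dz":0,"rx":0,"ry":0,"rz":0,"grip":1},{"dx":0,"dy":0,"dz":0,"rx":0,"ry":0,"rz":0,"grip":1},{"dx":0,"dy":0,"dz":0,"rx":0,"ry":0,"rz":0,"grip":1}]'
```

```text
clock: 2.65
eef_pos: [482.3, -313.6, 9.9]
tool_rot: [3.141, -0.001, 0.019]
force: [-0.6, 0.3, -0.6]
width: 70.0
gripper_force: 0.0
clock: 3.28
eef_pos: [482.5, -313.8, 10.3]
tool_rot: [3.14, -0.002, 0.019]
force: [-0.3, 0.6, 5.7]
width: 63.2
gripper_force: 67.2
```

```bash
python3 -m creep '[{"dx":0,"dy":0,"dz":0.04,"rx":0,"ry":0,"rz":0,"grip":1},{"dx":0,"dy":0,"dz":0.13,"rx":0,"ry":0,"rz":0,"grip":1},{"dx":0,"dy":0,"dz":0.25,"rx":0,"ry":0,"rz":0,"grip":1},{"dx":0,"dy":0,"dz":0.37,"rx":0,"ry":0,"rz":0,"grip":1},{"dx":0,"dy":0,"dz":0.45,"rx":0,"ry":0,"rz":0,"grip":1}]'
python3 -m creep '[{"dx":0.01,"dy":0.03,"dz":0,"rx":0,"ry":0,"rz":-0.004,"grip":1},{"dx":0.04,"dy":0.09,"dz":0,"rx":0,"ry":0,"rz":-0.01,"grip":1},{"dx":0.08,"dy":0.16,"dz":0,"rx":0,"ry":0,"rz":-0.02,"grip":1},{"dx":0.12,"dy":0.23,"dz":0,"rx":0,"ry":0,"rz":-0.03,"grip":1},{"dx":0.15,"dy":0.28,"dz":0,"rx":0,"ry":0,"rz":-0.042,"grip":1}]'
python3 - <<'E'
from h import *
rows([((597,-104,190),(np.pi,0,-0.245))])
im=get_image("wrist");cv2.imwrite("pics/w2.png",im[:,:,::-1])
E
```

```text
clock: 3.9
eef_pos: [481.9, -313.1, 192.0]
tool_rot: [3.14, -0.002, 0.019]
force: [-0.2, -0.8, -3.0]
width: 63.5
gripper_force: 67.3
clock: 4.53
eef_pos: [541.9, -198.8, 189.4]
tool_rot: [-3.14, 0.001, -0.246]
force: [0.8, -0.1, -3.1]
width: 63.6
gripper_force: 67.3
now [ 541.9 -198.8  189.4] [-3.14e+00  1.00e-03 -2.46e-01]
[0.1378 0.2371 0.0016] [-0.0002 -0.      0.0001]
```

View pics/w2.png

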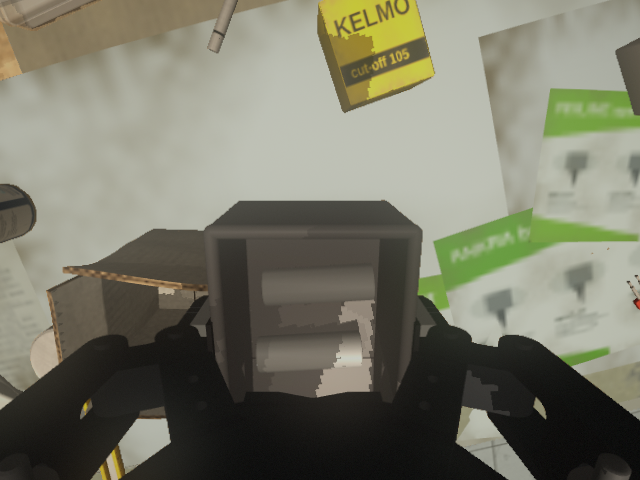

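The pins lie in the level bin, which sits straight in the grip. The carton's far flap edge runs from (65,268) to (205,289).

```bash
python3 - <<'E'
from h import *
w=get_calibration("wrist");t=get_calibration("top")
a=ray(w,[(65,268),(205,289)],135)[:,:2]
d=a[0]-a[1];print(a.round(0),np.degrees(np.arctan2(-d[0],d[1])))
# flap tips in top view (crop b): far flap, right flap, near flap, left flap
px=lambda u,v:((u-290)/4+305,v/4+217)
print(ray(t,[px(388,25),px(575,72),px(618,102),px(580,250),px(545,280),px(347,250),px(320,203),px(355,52)],135)[:,:2].round(0).tolist())
E
```

```text
[[ 572.  -48.]
 [ 539. -127.]] -22.653922802837414
[[569.0, -54.0], [537.0, -137.0], [521.0, -155.0], [455.0, -129.0], [443.0, -111.0], [466.0, -24.0], [489.0, -14.0], [558.0, -37.0]]
```

```bash
python3 -m creep '[{"dx":0.02,"dy":0.04,"dz":0,"rx":0,"ry":0,"rz":-0.003,"grip":1},{"dx":0.05,"dy":0.1,"dz":0,"rx":0,"ry":0,"rz":-0.007,"grip":1},{"dx":0.085,"dy":0.17,"dz":-0.01,"rx":0,"ry":0,"rz":-0.01,"grip":1},{"dx":0.105,"dy":0.21,"dz":-0.018,"rx":0,"ry":0,"rz":-0.0135,"grip":1},{"dx":0.115,"dy":0.22,"dz":-0.018,"rx":0,"ry":0,"rz":-0.0135,"grip":1}]'
python3 - <<'E'
from h import *
L=np.array([519,-87,0]);Z=R.from_euler("z",-0.33)
o=[]
for a,z in((9,166),(18,154),(27,143),(36,134),(45,128)):
    r=Z*R.from_euler("y",-a,degrees=True)
    o.append((L+[0,0,z]+r.apply([72.5,0,0.8]),r*R.from_euler("x",np.pi)))
rows(o)
E
```

```text
clock: 5.2
eef_pos: [587.4, -111.3, 181.7]
tool_rot: [-3.141, 0.001, -0.327]
force: [-0.4, 0.0, -3.4]
width: 63.2
gripper_force: 67.4
now [ 587.4 -111.3  181.7] [-3.141e+00  1.000e-03 -3.270e-01]
[-0.0019  0.0029 -0.009 ] [-0.0082 -0.0238 -0.0005]
[-0.0085  0.0051 -0.0114] [-0.0163 -0.0475 -0.0005]
[-0.0191  0.0087 -0.0127] [-0.0244 -0.0712 -0.0005]
[-0.0334  0.0137 -0.0111] [-0.0324 -0.0948 -0.0005]
[-0.0511  0.0197 -0.0047] [-0.0405 -0.1185 -0.0005]
```

```bash
python3 -m creep '[{"dx":-0.002,"dy":0.003,"dz":-0.009,"rx":-0.008,"ry":-0.024,"rz":0,"grip":1},{"dx":-0.009,"dy":0.005,"dz":-0.011,"rx":-0.016,"ry":-0.0475,"rz":0,"grip":1},{"dx":-0.019,"dy":0.009,"dz":-0.013,"rx":-0.024,"ry":-0.071,"rz":0,"grip":1},{"dx":-0.033,"dy":0.014,"dz":-0.011,"rx":-0.032,"ry":-0.095,"rz":0,"grip":1},{"dx":-0.051,"dy":0.02,"dz":-0.005,"rx":-0.0405,"ry":-0.1185,"rz":0,"grip":1}]'
for i in 1 2; do python3 -m creep '[{"dx":0,"dy":0,"dz":0,"rx":0,"ry":0,"rz":0,"grip":1},{"dx":0,"dy":0,"dz":0,"rx":0,"ry":0,"rz":0,"grip":1},{"dx":0,"dy":0,"dz":0,"rx":0,"ry":0,"rz":0,"grip":1},{"dx":0,"dy":0,"dz":0,"rx":0,"ry":0,"rz":0,"grip":1},{"dx":0,"dy":0,"dz":0,"rx":0,"ry":0,"rz":0,"grip":1}]'; done
python3 - <<'E'
from h import *
a=get_image("wrist")[:,:,::-1];b=get_image("top")[150:390,200:520,::-1]
cv2.imwrite("pics/w3.png",np.hstack([cv2.resize(a,(400,300)),cv2.resize(b,(400,300))]))
E
```

```text
clock: 5.82
eef_pos: [584.0, -103.2, 213.4]
tool_rot: [3.141, -0.455, -0.329]
force: [1.0, 1.4, -1.8]
width: 62.9
gripper_force: 67.6
clock: 6.45
eef_pos: [584.5, -102.6, 212.7]
tool_rot: [3.141, -0.453, -0.329]
force: [-0.0, 0.4, -1.4]
width: 63.4
gripper_force: 67.8
clock: 7.08
eef_pos: [584.6, -101.9, 213.0]
tool_rot: [3.141, -0.454, -0.328]
force: [-0.4, -0.5, -1.4]
width: 62.9
gripper_force: 67.8
```

View pics/w3.png

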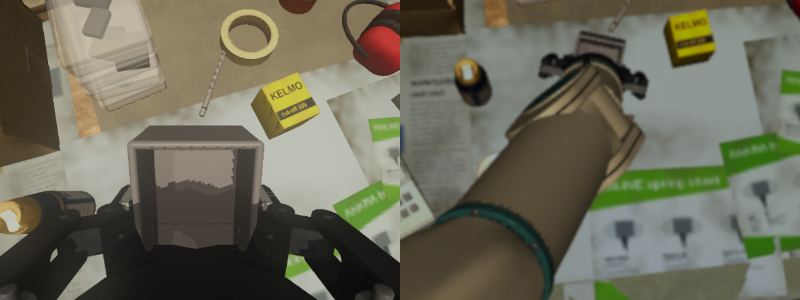

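The tilt stopped at 26°, a limit of the arm, but the bin is now empty and the wrist load has dropped by 2 N. I'll level it, raise it and check where the pins went.

```bash
python3 -m creep '[{"dx":0,"dy":0,"dz":0.03,"rx":0.006,"ry":0.017,"rz":0,"grip":1},{"dx":0,"dy":0,"dz":0.06,"rx":0.012,"ry":0.034,"rz":0,"grip":1},{"dx":0,"dy":0,"dz":0.1,"rx":0.018,"ry":0.051,"rz":0,"grip":1},{"dx":0,"dy":0,"dz":0.12,"rx":0.0234,"ry":0.0684,"rz":0,"grip":1},{"dx":0,"dy":0,"dz":0.12,"rx":0.0234,"ry":0.0684,"rz":0,"grip":1}]'
python3 - <<'E'
from h import *
rows([((600,60,250),(np.pi,0,0.1)),((510,310,250),(np.pi,0,0.43))])
a=get_image("side")[180:420,160:480,::-1]
b=get_image("top")[150:390,200:520,::-1]
cv2.imwrite("pics/w4.png",np.hstack([cv2.resize(a,(400,300)),cv2.resize(b,(400,300))]))
E
```

```text
clock: 7.8
eef_pos: [586.5, -103.0, 260.9]
tool_rot: [3.14, -0.002, -0.328]
force: [-0.9, -0.3, -2.1]
width: 63.6
gripper_force: 67.6
now [ 586.5 -103.   260.9] [ 3.14e+00 -2.00e-03 -3.28e-01]
[ 0.0336  0.4074 -0.0273] [0.0003 0.0003 0.0681]
[-0.1914  1.0324 -0.0273] [0.0003 0.0004 0.1206]
```

View pics/w4.png

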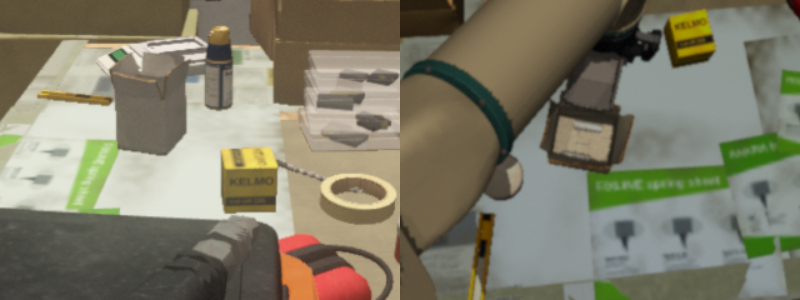

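The carton is standing and a pin shows on its floor. The force change of about 1.4 N matches both pins having left the bin. Next is a viewing pose in front of the cradle.

```bash
python3 -m creep '[{"dx":-0.02,"dy":0.06,"dz":0,"rx":0,"ry":0,"rz":0.012,"grip":1},{"dx":-0.07,"dy":0.16,"dz":0,"rx":0,"ry":0,"rz":0.03,"grip":1},{"dx":-0.13,"dy":0.28,"dz":0,"rx":0,"ry":0,"rz":0.05,"grip":1},{"dx":-0.19,"dy":0.4,"dz":0,"rx":0,"ry":0,"rz":0.07,"grip":1},{"dx":-0.25,"dy":0.52,"dz":0,"rx":0,"ry":0,"rz":0.09,"grip":1}]'
python3 - <<'E'
from h import *
rows([((410,254,250),(np.pi,0,0.43))])
E
```

```text
clock: 8.52
eef_pos: [482.2, 107.8, 260.5]
tool_rot: [-3.14, 0.0, 0.241]
force: [1.0, 0.3, -1.8]
width: 63.2
gripper_force: 67.5
now [482.2 107.8 260.5] [-3.14   0.     0.241]
[-0.1804  0.3656 -0.0262] [-0.0002 -0.0001  0.0301]
```

```bash
python3 -m creep '[{"dx":-0.06,"dy":0.12,"dz":0,"rx":0,"ry":0,"rz":0.01,"grip":1},{"dx":-0.12,"dy":0.24,"dz":0,"rx":0,"ry":0,"rz":0.02,"grip":1},{"dx":-0.17,"dy":0.33,"dz":0,"rx":0,"ry":0,"rz":0.03,"grip":1},{"dx":-0.18,"dy":0.366,"dz":0,"rx":0,"ry":0,"rz":0.03,"grip":1},{"dx":-0.18,"dy":0.366,"dz":0,"rx":0,"ry":0,"rz":0.03,"grip":1}]'
python3 - <<'E'
from h import *
rows([])
im=get_image("wrist");cv2.imwrite("pics/w5f.png",im[:,:,::-1])
t=get_image("top")[:,:,::-1];cv2.imwrite("pics/t5f.png",t)
g=cv2.resize(t[215:295,310:400],(270,240),interpolation=cv2.INTER_CUBIC)
o=np.zeros((600,800,3),np.uint8);o[:480,:640]=im[:,:,::-1];o[360:600,530:800]=g
cv2.imwrite("pics/w5.png",o)
E
```

```text
clock: 9.15
eef_pos: [411.8, 252.7, 260.7]
tool_rot: [-3.141, 0.0, 0.427]
force: [-0.6, -0.1, -2.6]
width: 63.4
gripper_force: 67.6
now [411.8 252.7 260.7] [-3.141  0.     0.427]
```

View pics/w5.png

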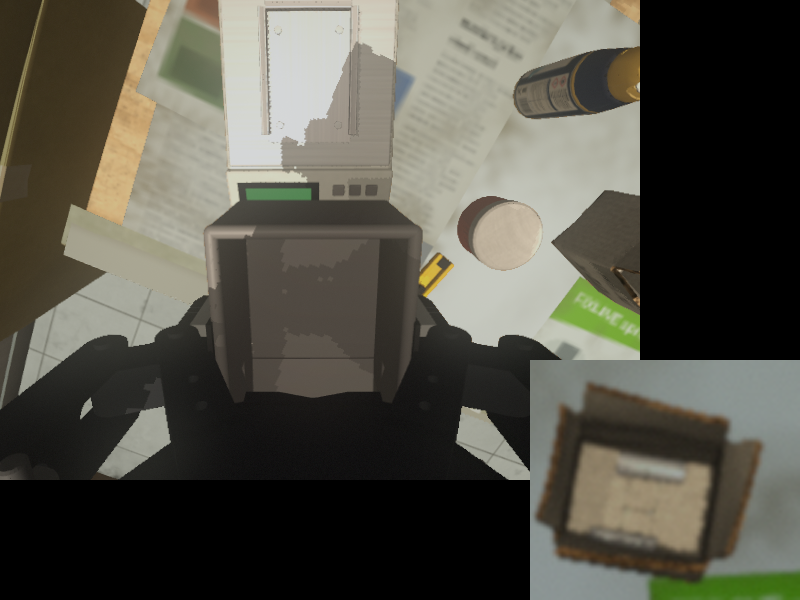

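Both pins are in the carton, one at the far wall and one at the near wall, and the bin is empty. The cradle is in view, with rails at about columns 266 and 353, rows 8 to 134. I'll enlarge it.

```bash
python3 - <<'E'
import cv2
im=cv2.imread("pics/w5f.png")
cv2.imwrite("pics/w5c.png",cv2.resize(im[0:145,245:375],None,fx=4,fy=4,interpolation=cv2.INTER_CUBIC))
E
```

```text
(no output)
```

View pics/w5c.png

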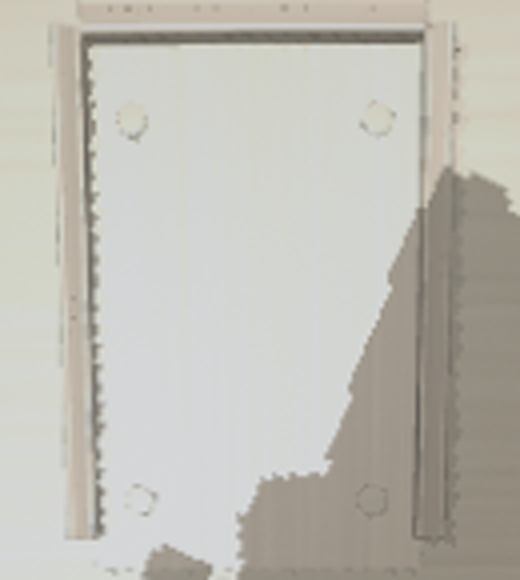

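```bash
python3 - <<'E'
from h import *
c=get_calibration("wrist")
p=ray(c,[(265.25,7.7),(351.75,7.7),(348.75,134),(269,134)],54)[:,:2];print(p.round(1).tolist())
print(np.linalg.norm(p[0]-p[1]),np.linalg.norm(p[3]-p[2]),np.linalg.norm(p[0]-p[3]))
b=(p[0]+p[1])/2;f=(p[2]+p[3])/2;d=(b-f)/np.linalg.norm(b-f);yaw=np.arctan2(d[1],d[0])
w=p[0]-p[1];print("yaw",yaw,np.arctan2(-w[0],w[1]))
o=b-60*d;print("cradle",o,"tcp",o+16.5*d)
# bin in the view: rear rim corners at held height
s=ctrl.read_state();zt=s["eef_pos"][2];q=ray(c,[(206,228),(422,228)],zt-10.3+50)[:,:2]
e=np.array(s["eef_pos"][:2]);t=s["tool_rot"][2];A=np.array([[np.cos(t),np.sin(t)],[-np.sin(t),np.cos(t)]])
print("rim in tool",(A@(q-e).T).T)
rows([((*(o+16.5*d),250),(np.pi,0,yaw))])
E
```

```text
[[558.2, 363.3], [589.2, 294.2], [490.9, 250.3], [460.1, 318.8]]
75.78103757773223 75.01644822016961 107.75151555603928
yaw 0.4230920880773656 0.4215570348802505
cradle [519.0226156  304.13599128] tcp [534.06770741 310.91059182]
rim in tool [[ 39.97200084  33.1080769 ]
 [ 39.93656323 -31.03760104]]
now [413.  250.8 261. ] [3.141 0.    0.423]
[ 0.3027  0.1503 -0.0275] [0.0001 0.     0.    ]
```

```bash
python3 -m creep '[{"dx":0.08,"dy":0.04,"dz":0,"rx":0,"ry":0,"rz":0,"grip":1},{"dx":0.18,"dy":0.09,"dz":0,"rx":0,"ry":0,"rz":0,"grip":1},{"dx":0.26,"dy":0.13,"dz":0,"rx":0,"ry":0,"rz":0,"grip":1},{"dx":0.303,"dy":0.15,"dz":-0.1,"rx":0,"ry":0,"rz":0,"grip":1},{"dx":0.303,"dy":0.15,"dz":-0.15,"rx":0,"ry":0,"rz":0,"grip":1}]'
python3 -m creep '[{"dx":0,"dy":0,"dz":0,"rx":0,"ry":0,"rz":0,"grip":1},{"dx":0,"dy":0,"dz":0,"rx":0,"ry":0,"rz":0,"grip":1},{"dx":0,"dy":0,"dz":0,"rx":0,"ry":0,"rz":0,"grip":1},{"dx":0,"dy":0,"dz":0,"rx":0,"ry":0,"rz":0,"grip":1},{"dx":0,"dy":0,"dz":0,"rx":0,"ry":0,"rz":0,"grip":1}]'
python3 - <<'E'
from h import *
rows([((534.1,310.9,79.5),(np.pi,0,.4225))])
E
```

```text
clock: 9.88
eef_pos: [535.4, 310.1, 198.8]
tool_rot: [3.14, 0.002, 0.422]
force: [-0.7, 0.3, -1.9]
width: 63.2
gripper_force: 67.5
clock: 10.5
eef_pos: [533.8, 312.6, 201.4]
tool_rot: [-3.141, -0.0, 0.426]
force: [0.5, 0.1, -2.2]
width: 63.4
gripper_force: 67.5
now [533.8 312.6 201.4] [-3.141 -0.     0.426]
[ 0.0007 -0.0043 -0.3048] [-0.     -0.     -0.0005]
```

```bash
python3 -m creep '[{"dx":0,"dy":-0.002,"dz":-0.06,"rx":0,"ry":0,"rz":0,"grip":1},{"dx":0,"dy":-0.002,"dz":-0.13,"rx":0,"ry":0,"rz":0,"grip":1},{"dx":0,"dy":-0.002,"dz":-0.2,"rx":0,"ry":0,"rz":0,"grip":1},{"dx":0,"dy":-0.002,"dz":-0.24,"rx":0,"ry":0,"rz":0,"grip":1},{"dx":0,"dy":-0.002,"dz":-0.25,"rx":0,"ry":0,"rz":0,"grip":1}]'
python3 - <<'E'
from h import *
rows([((534.1,310.9,79.5),(np.pi,0,.4225))])
im=get_image("wrist");a=im[:,:,::-1]
s=get_image("side")[190:290,220:370,::-1]
cv2.imwrite("pics/w6.png",np.vstack([cv2.resize(a[100:300,170:460],(580,400)),np.pad(cv2.resize(s,(300,200)),((0,0),(0,280),(0,0)))]))
E
```

```text
clock: 11.12
eef_pos: [533.5, 311.5, 100.3]
tool_rot: [3.141, 0.002, 0.425]
force: [0.0, -0.1, -2.3]
width: 63.3
gripper_force: 67.6
now [533.5 311.5 100.3] [3.141e+00 2.000e-03 4.250e-01]
[ 0.0015 -0.0016 -0.0519] [ 0.0002 -0.0002 -0.0005]
```

View pics/w6.png

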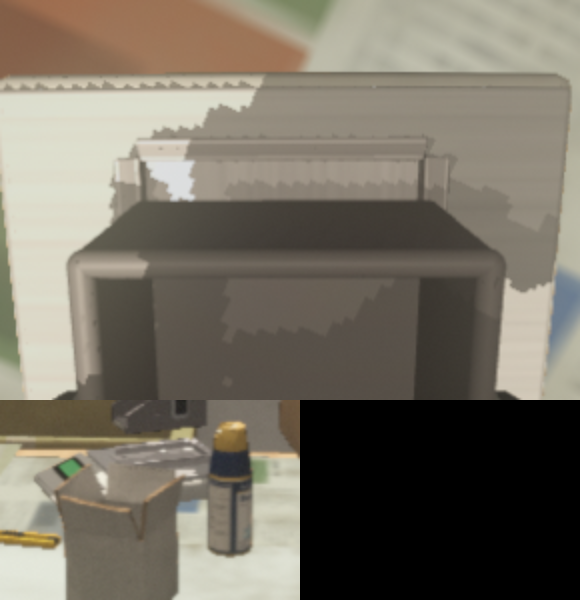

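The bin (mid column 286) is centred between the rails (mid column 284) and parallel to the back rail. Now the final descent.

```bash
python3 -m creep '[{"dx":0.001,"dy":-0.001,"dz":-0.015,"rx":0,"ry":0,"rz":0,"grip":1},{"dx":0.001,"dy":-0.001,"dz":-0.03,"rx":0,"ry":0,"rz":0,"grip":1},{"dx":0.001,"dy":-0.001,"dz":-0.045,"rx":0,"ry":0,"rz":0,"grip":1},{"dx":0.001,"dy":-0.001,"dz":-0.05,"rx":0,"ry":0,"rz":0,"grip":1},{"dx":0.001,"dy":-0.001,"dz":-0.05,"rx":0,"ry":0,"rz":0,"grip":1}]'
python3 -m creep '[{"dx":0,"dy":0,"dz":0,"rx":0,"ry":0,"rz":0,"grip":1},{"dx":0,"dy":0,"dz":0,"rx":0,"ry":0,"rz":0,"grip":1},{"dx":0,"dy":0,"dz":0,"rx":0,"ry":0,"rz":0,"grip":1},{"dx":0,"dy":0,"dz":0,"rx":0,"ry":0,"rz":0,"grip":1},{"dx":0,"dy":0,"dz":0,"rx":0,"ry":0,"rz":0,"grip":1}]'
python3 - <<'E'
from h import *
c=get_calibration("wrist");im=get_image("wrist");cv2.imwrite("pics/w7.png",im[:,:,::-1])
e=[np.array(ctrl.read_state()["eef_pos"]) for _ in range(1)][0]
rows([((534.1,310.9,79.5),(np.pi,0,.4225))])
# rear rim top edge row in centre column, and rows of strong vertical gradient
g=cv2.GaussianBlur(cv2.cvtColor(im,cv2.COLOR_RGB2GRAY),(5,5),0)[:,300:326].mean(1)
d=np.diff(g);i=[k for k in np.argsort(-abs(d)) if 130<k<260][:8];print([(int(k),round(d[k],1)) for k in i])
E
```

```text
clock: 11.85
eef_pos: [534.1, 311.2, 80.8]
tool_rot: [3.141, 0.001, 0.425]
force: [0.2, -0.0, -1.5]
width: 63.2
gripper_force: 67.6
clock: 12.48
eef_pos: [534.2, 311.2, 81.0]
tool_rot: [3.142, 0.001, 0.425]
force: [0.8, -0.5, -2.0]
width: 63.1
gripper_force: 67.6
now [534.2 311.2  80.9] [3.142e+00 1.000e-03 4.250e-01]
[-0.0001 -0.0009 -0.0036] [ 0.     -0.0001 -0.0004]
[(199, np.float64(-19.8)), (200, np.float64(-17.8)), (198, np.float64(-12.7)), (201, np.float64(-8.4)), (136, np.float64(-8.2)), (135, np.float64(-7.3)), (139, np.float64(7.0)), (138, np.float64(6.6))]
```

```bash
python3 -c "
from cell import ctrl
print(ctrl.finish_job())"
```

```text
the job is handed in; nothing more can be done
None
```

I handed the job in with both pins in the carton and the bin held level and still about 16 mm above the cradle rails, open front to the display; the arm only reached about 26° of the 45° tip, but both pins still rolled out.

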